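# Clear the counting scale: pack the cartons, put the check weights away

### The arm

A 6-joint arm with a two-finger parallel gripper is mounted at the origin on the work surface. World frame = base frame: x ahead of the robot, y to its left, z up, the work surface at z = 0. Lengths are in m, angles in rad, forces in N, time in s.
With the tool pointing down it reaches from about 0.35 to 0.975 m from the base axis. Payload 4.9 kg.
Tool frame: the origin (TCP) lies at the very end of the fingers, on their centre line; the grasp point (between the pads) lies 19 mm behind it; z points along the fingers, y is the line along which they close (so a half turn about z gives the same grasp; the last joint's range is limited). The gripper opens to 85 mm and grips with 20 to 120 N. Pads are 22 mm wide; open, the fingers measure 114 mm over their backs; the gripper's body (76 mm by 85 mm) begins 54 mm behind the grasp point. The pads swing forward as they close: fully open they stand 13 mm farther back than shut.
Start: joints at [1.23, 0.053, 1.613, -0, 1.476, -0.119], TCP at [0.137, 0.61, 0.231] pointing down, gripper open.
Joint ranges: [-3.01, 3.01], [-1.01, 2.22], [0.06, 2.58], [-1.02, 4.17], [0.09, 2.62], [-3.14, 3.14]. Speed limits (rad/s): [2.57, 2.57, 3.14, 3.14, 3.14, 3.14].

### API

Orientations are given as a unit quaternion [w, x, y, z].
In Python, from plant import * gives the robot as it stands.
- The arm moves only by the tool jog_arm, never from a script. Its argument "moves" is a list that holds one entry, the list of rows, each a list of 7 numbers: the finger opening in cm, from 0 to 8.54, then the shift along the tool's x, y, z in cm, then the turn, a rotation vector about the tool's x, y, z in rad. A call has 1 to 20 rows; each row shifts and turns the commanded pose from where the row before left it, along the tool's axes as they then stand; what a row does not reach is not made up. A row lasts 1/12 s, in which the tool goes at most 41.7 mm and 7.16 degrees, less where a joint would pass 70% of its speed; a pose out of reach is approached as far as the arm can. A call is refused whole if a number of a shift passes 4.17 or a number of a turn 0.125, either way. A call with a gripper value outside its range is refused whole. The fingers move at their own pace and stop on an object; the grip force is fixed at half the most. Time passes only in rows, so rows that do not move let the fingers close. It gives the time, the measured TCP pose, the force, the opening and the grip force at its end, in the units of the state.
- state(): the state, without advancing time (a new reading comes with each control period).
- grab_frame(name): name is "scene" or "top"; returns a dict with "color" (480x640x3 uint8, blue, green, red), "depth" (480x640 float32, m along the optical axis (not along the pixel's ray), 0 where there is no reading), "fx", "fy", "cx", "cy" (pixels), "R" (3x3) and "t" (3): a world point X has camera coordinates R X + t. Camera axes: x right, y down, z forward; pixel columns grow to the right and rows downward; lengths in m; the calibration is good to about 2 mm. A picture is of the moment at which its call begins.
- job_done(): hands the job in; it is judged then, once.
Trained networks look in a picture, given as the dict that the camera call returned (one of the last four; its "shot" number tells which), for a name from the list of things; names that differ only in an ending like _2 or _b are one class to them, and where a whole thing is asked for, a point or a joint stands for the part that bears it (a point fixed in the world has none). Each returns a list of dicts, best first, with "p" (0 to 1); they miss things now and then, are a little off and sometimes report something else, mostly with a low value. They report only what shows in the picture. A call takes as long as a camera call.
- recognise(name, picture): "rect" ([centre column, centre row, width, height] in pixels, round what is visible of it).
- regions_of(name, picture): "pixels" (480x640 bool, what is visible of it) and "rect" ([centre column, centre row, width, height] in pixels, round what is visible of it).
The state is a dict: "time": time; "joint_pos": joint angles; "joint_vel": joint speeds; "joint_efforts": joint torques, N m; "tool_pos": TCP position; "tool_rot": TCP orientation; "contact_force": force on the tool from outside, world axes, zero at the start; "ft_torque": the same for the moment, N m; "gripper_width": opening from 0.0 (shut) to 1.0 (fully open); "grasp_force": force on a finger pad.
Only numpy, scipy, OpenCV 4.12 (cv2) and the standard library are available. Lean on these libraries where they do the work, as an engineer would, in place of code of your own. Each camera call takes 0.05 s, during which the arm holds its last target. There are 200 camera calls.

### The job

Clear the counting scale. Stand the three cartons upright in the rack's lane in order of size, the smallest against the fixed wall and the largest nearest the sliding stop, with their long sides across the lane and centred on it, then push the stop up snug so that no gaps are left. Put each steel check weight flat in the recess of the holder made for its size; do not tip any carton over on the way.

Things in the scene. Friction and masses are not known exactly. Their poses are not given: they have to be found in the camera images.
- carton_small: closed plain cardboard carton with white tape across its top and blank white labels on its two long faces (normal to its y), a rigid block of 46 mm along its x, 30 mm along its y and 40 mm high, about 0.12 kg. Origin at the centre of its underside, z up. Starts on top of the carton stack, on the medium carton.
- carton_medium: closed plain cardboard carton with white tape across its top and blank white labels on its two long faces (normal to its y), a rigid block of 56 mm along its x, 44 mm along its y and 52 mm high, about 0.22 kg. Origin at the centre of its underside, z up. Starts in the middle of the stack, on the large carton.
- carton_large: closed plain cardboard carton with white tape across its top and blank white labels on its two long faces (normal to its y), a rigid block of 66 mm along its x, 58 mm along its y and 64 mm high, about 0.35 kg. Origin at the centre of its underside, z up. Starts at the bottom of the stack, on the steel pan of the counting scale (pan 95 mm above the table, 205 by 230 mm).
- weight_small: small plain steel check weight, an upright disc 40 mm in diameter and 26 mm high, about 0.25 kg. Origin at the centre of its underside. Starts on top of the large weight.
- weight_large: large plain steel check weight, an upright disc 60 mm in diameter and 32 mm high, about 0.7 kg. Origin at the centre of its underside. Starts on the scale pan beside the carton stack, the small weight on it.
- holder_small: fixed square wooden holder, 74 mm wide, with a round raised rim that encloses a recess 56 mm in diameter; the recess floor is 12 mm above the table and the rim top 20 mm. Origin on its axis at table level, z up.
- holder_large: fixed square wooden holder, 94 mm wide, with a round raised rim that encloses a recess 76 mm in diameter; the recess floor is 12 mm above the table and the rim top 20 mm. Origin on its axis at table level, z up.
- rack: fixed aluminium rack: a flat base 100 mm wide (its x) and 310 mm long (its y), top face 8 mm above the table, open along both long sides. At its +y end stands the fixed wall, 90 mm wide, top 60 mm above the table, inner face at y = +140 mm. Near the other end stands the grey sliding end stop. Origin at table level on the lane's centre line, z up; y runs along the lane towards the fixed wall.
- end_stop (a joint): slide of the grey end stop along rack +y, in m, 0 = fully back, at most 0.12; about 2 N friction, stays put; starts at 0 to 0.04. The stop is an upright plastic plate 80 mm wide, 10 mm thick, top 64.5 mm above the table; its front face is at rack y = -0.090 + joint value, its back face 10 mm behind, and a foot ledge (top 15.5 mm above the table) reaches 24 mm further back.

How it is judged:
By the outcome, as a careful person would: the job done as asked, in the order asked, and still so for the second after the job is handed in, with the robot touching nothing.
It also fails if it takes over 136 s, if anything falls off the work surface, if the arm or the gripper's body presses on something with over 40 N, if the wrist force passes 120 N, or if a joint passes its speed limit or range.

## Working session

There is one attempt and no reset: what is moved stays moved. The work goes in short steps, Python scripts to look and compute and a tool call to move; the robot and the scene stay as the last step left them, time stands still between calls to the robot, and variables do not carry over. Pictures are saved under pics/ and viewed, at most 14 in all, crops included, and the job is handed in when it is done.

Besides the shell and the picture viewer there is one more tool, called after "Emit:" by a JSON object that holds its "op" and its "data". jog_arm: Moves the arm, as the interface text tells. Its arguments: {"type":"object","properties":{"moves":{"type":"array"}},"required":["moves"]}

```bash
mkdir -p pics; ls; python3 - <<'E'
from plant import *
import cv2
s=state();print(s)
for n in("scene","top"):
    f=grab_frame(n);cv2.imwrite(f"pics/{n}0.png",f["color"]);print(n,f["fx"],f["cx"],f["cy"],f["R"],f["t"])
E
```

```text
pics
{'time': 0.0, 'joint_pos': array([ 1.23001019e+00,  5.33422352e-02,  1.61430181e+00,  5.26067494e-06,
        1.47599911e+00, -1.19000500e-01]), 'joint_vel': array([-0.00027957,  0.00089462, -0.00069083, -0.00042912, -0.00100415,
        0.00010437]), 'joint_efforts': array([-1.41753120e-03, -3.93665850e+01, -3.70178461e+01, -3.49766096e-04,
        7.07642699e-03,  1.63692300e-07]), 'tool_pos': array([0.13727021, 0.60909764, 0.23006742]), 'tool_rot': array([-2.36177135e-04,  1.10665872e-01,  9.93857139e-01, -9.97680999e-04]), 'contact_force': array([-0.22375858, -0.14165701,  0.81855475]), 'ft_torque': array([ 0.0385261 , -0.00546233, -0.01539253]), 'grasp_force': 0.0, 'gripper_width': 1.0000369849117277}
scene 463.6116024171503 314.3694481154013 249.72849919049423 [[ 0.07499919  0.99714411  0.00887341]
 [ 0.53225626 -0.03250508 -0.84595904]
 [-0.84325464  0.06816917 -0.53317405]] [-0.06551483 -0.14977758  1.37160902]
top 545.7271619605771 321.8281747692044 238.6758294803654 [[-0.0147633  -0.99981609 -0.01224032]
 [-0.99244925  0.01614308 -0.12158904]
 [ 0.12176428  0.01035284 -0.99250505]] [0.02370957 0.52257865 1.1007927 ]
```

View pics/scene0.png

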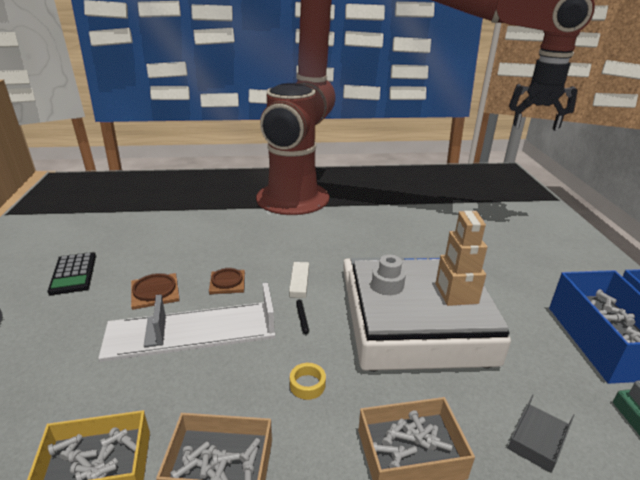

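View pics/top0.png

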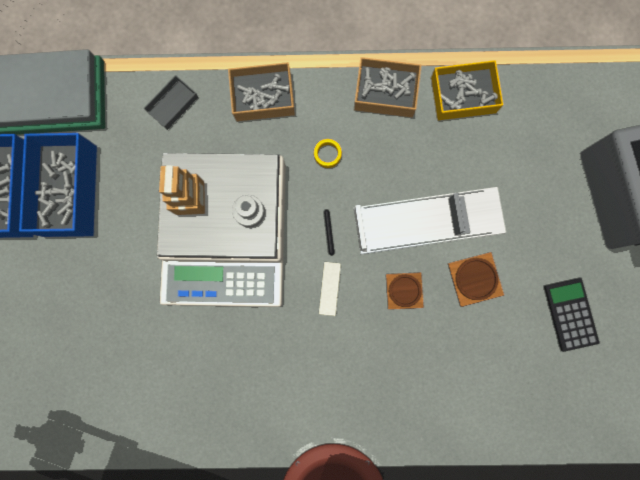

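The scene camera faces the robot: scale with the stack (465,260) and the weights (390,275), rack at (190,325), holders at (155,290) and (227,280). The top view shows the rack wall at left (362,228), the stop at (459,215), holders at (405,291) and (476,279), the carton stack at (180,188), the weights at (248,210).

```bash
cat > h.py <<'E'
from plant import *
import numpy as np, cv2
def cloud(f,mask=None):
    d=f["depth"]; m=d>0
    if mask is not None: m&=mask
    v,u=np.nonzero(m); z=d[v,u]
    c=np.stack([(u-f["cx"])/f["fx"]*z,(v-f["cy"])/f["fy"]*z,z],1)
    return (c-f["t"])@f["R"]
def pts(name,f,minp=.3):
    r=regions_of(name,f)
    if not r: return None,0
    return cloud(f,r[0]["pixels"]),r[0]["p"]
def rect(P,lo,hi):
    q=P[(P[:,2]>lo)&(P[:,2]<hi)]
    if len(q)<6: return None
    (c,s,a)=cv2.minAreaRect((q[:,:2]*1000).astype(np.float32))
    if s[0]<s[1]: s=(s[1],s[0]); a+=90
    a=(a+90)%180-90
    return "c %.1f %.1f size %.1f %.1f ang(long) %.1f n %d zmed %.1f med %s"%(*c,*s,a,len(q),np.median(q[:,2])*1000,np.round(np.median(q[:,:2],0)*1000,1))
E
python3 - <<'E'
from h import *
tops=dict(carton_small=.251,carton_medium=.211,carton_large=.159,weight_small=.153,weight_large=.127,holder_small=.02,holder_large=.02,rack=.008,end_stop=.0645)
for cam in("top","scene"):
    f=grab_frame(cam)
    for n,h in tops.items():
        P,p=pts(n,f)
        if P is None: print(cam,n,None);continue
        print(cam,n,round(p,2),rect(P,h-.006,h+.006))
    P=cloud(f)
    q=P[(P[:,0]>.3)&(P[:,0]<.75)&(P[:,1]<.0)&(P[:,1]>-.5)&(P[:,2]>.05)&(P[:,2]<.08)]
    for lo,hi in((-.15,.0),(-.4,-.15)):
        w=q[(q[:,1]>lo)&(q[:,1]<hi)]
        if len(w)>5: print(cam,'upright',rect(w,.05,.08))
E
```

```text
top carton_small 0.83 c 602.9 273.6 size 46.8 31.2 ang(long) -2.1 n 492 zmed 251.3 med [602.3 272.9]
top carton_medium 0.81 c 601.0 274.9 size 55.7 44.6 ang(long) 3.0 n 219 zmed 210.9 med [581.1 258.2]
top carton_large 0.63 c 600.5 275.2 size 66.1 57.7 ang(long) 1.4 n 260 zmed 159.0 med [576.6 252.7]
top weight_small 0.92 c 572.0 157.1 size 38.2 37.7 ang(long) -2.0 n 354 zmed 153.0 med [572.  156.9]
top weight_large 0.77 c 563.0 154.8 size 59.2 45.5 ang(long) -70.8 n 323 zmed 127.1 med [555.8 147.7]
top holder_small 0.97 c 415.5 -153.0 size 70.4 69.5 ang(long) 5.4 n 395 zmed 18.4 med [ 414.6 -154.4]
top holder_large 0.62 c 435.7 -303.9 size 89.1 88.3 ang(long) -75.4 n 589 zmed 17.9 med [ 436.5 -304.9]
top rack 0.6 c 563.1 -212.2 size 312.4 103.1 ang(long) -82.7 n 5917 zmed 8.1 med [ 561.9 -204.5]
top end_stop 0.84 c 567.7 -262.0 size 77.0 11.5 ang(long) 7.9 n 210 zmed 64.1 med [ 567.  -261.5]
top upright c 543.4 -63.1 size 89.6 10.4 ang(long) 7.3 n 234 zmed 60.1 med [543.7 -62.7]
top upright c 569.0 -261.8 size 79.8 11.5 ang(long) 7.9 n 263 zmed 63.8 med [ 568.7 -260.6]
scene carton_
[... 316 characters left out ...]
92 c 572.3 156.4 size 40.5 38.8 ang(long) -49.0 n 295 zmed 155.3 med [578.2 154.7]
scene weight_large 0.61 c 576.5 153.7 size 58.5 45.5 ang(long) 72.9 n 312 zmed 128.9 med [588.3 147.2]
scene holder_small None
scene holder_large 0.67 c 437.9 -304.5 size 92.4 92.1 ang(long) 14.8 n 818 zmed 16.2 med [ 434.7 -307.4]
scene rack 0.87 c 562.7 -213.6 size 310.0 105.4 ang(long) -82.4 n 5624 zmed 10.4 med [ 571.3 -208.6]
scene end_stop 0.62 c 571.4 -262.7 size 77.0 10.3 ang(long) 7.4 n 197 zmed 66.6 med [ 577.4 -261.5]
scene upright c 543.6 -64.4 size 92.5 10.1 ang(long) 7.2 n 203 zmed 62.2 med [552.8 -63.6]
scene upright c 569.5 -263.0 size 83.3 10.4 ang(long) 7.2 n 264 zmed 66.1 med [ 578.2 -261.2]
```

Emit:
{"op": "jog_arm", "data": {"moves": [[[8.5,0,0,-0.6,0,0,0.116],[8.5,0,0,-0.6,0,0,0.116],[8.5,0,0,-0.6,0,0,0.116],[8.5,0,0,-0.6,0,0,0.116],[8.5,0,0,-0.6,0,0,0.116],[8.5,0,0,-0.6,0,0,0.116],[8.5,0,0,-0.6,0,0,0.116],[8.5,0,0,-0.6,0,0,0.116],[8.5,0,0,-0.6,0,0,0.116],[8.5,0,0,-0.6,0,0,0.116],[8.5,0,0,-0.6,0,0,0.116],[8.5,0,0,-0.6,0,0,0.116],[8.5,-1.6,2.4,0,0,0,0],[8.5,-1.6,2.4,0,0,0,0],[8.5,-1.6,2.4,0,0,0,0],[8.5,-1.6,2.4,0,0,0,0],[8.5,-1.6,2.4,0,0,0,0],[8.5,-1.6,2.4,0,0,0,0],[8.5,-1.6,2.4,0,0,0,0],[8.5,-1.6,2.4,0,0,0,0]]]}}

```text
time: 2.77
tool_pos: [0.3248, 0.4726, 0.3035]
tool_rot: [-0.0, 0.722, 0.692, 0.0]
contact_force: [1.2, -0.1, 0.4]
gripper_width: 0.995
grasp_force: 0.0
```

```bash
cat >> h.py <<'E'
from scipy.spatial.transform import Rotation as Ro
def plan(x,y,z,yawdeg):
    """mm, deg: remaining shift in tool axes (cm), AFTER turning about tool z by 'turn'"""
    s=state(); w,a,b,c=s["tool_rot"]; R=Ro.from_quat([a,b,c,w]).as_matrix()
    yaw=np.degrees(np.arctan2(R[1,1],R[0,1])); turn=-np.radians((yawdeg-yaw+90)%180-90)
    t=np.radians(yawdeg); d=np.array([x,y,z])/10-s["tool_pos"]*100
    Y=np.array([np.cos(t),np.sin(t)]); X=np.array([-Y[1],Y[0]])
    tilt=np.degrees(np.arccos(-R[2,2]))
    print("t %.1f pos %s yaw %.2f tilt %.2f w %.1fmm gf %.0f F %s | turn z %.3f  shift cm x %.2f y %.2f z %.2f"%(s["time"],np.round(s["tool_pos"]*1000,1),yaw,tilt,s["gripper_width"]*85,s["grasp_force"],np.round(s["contact_force"],1),turn,d[:2]@X,d[:2]@Y,-d[2]))
E
python3 -c "
from h import *
plan(603,273,216,-2.5)"
```

```text
t 2.8 pos [324.8 472.6 303.5] yaw -2.46 tilt 0.02 w 84.5mm gf 0 F [ 1.2 -0.1  0.4] | turn z 0.001  shift cm x -18.72 y 28.67 z 8.75
```

Emit:
{"op": "jog_arm", "data": {"moves": [[[8.5,-1.87,2.88,0,0,0,0],[8.5,-1.87,2.88,0,0,0,0],[8.5,-1.87,2.88,0,0,0,0],[8.5,-1.87,2.88,0,0,0,0],[8.5,-1.87,2.88,0,0,0,0],[8.5,-1.87,2.88,0,0,0,0],[8.5,-1.87,2.88,0,0,0,0],[8.5,-1.87,2.88,0,0,0,0],[8.5,-1.87,2.88,0,0,0,0],[8.5,-1.87,2.88,0,0,0,0],[8.5,0,0,1,0,0,0],[8.5,0,0,1,0,0,0],[8.5,0,0,1,0,0,0],[8.5,0,0,0,0,0,0],[8.5,0,0,0,0,0,0]]]}}

```text
time: 4.02
tool_pos: [0.602, 0.2751, 0.2718]
tool_rot: [-0.001, 0.722, 0.692, -0.001]
contact_force: [-0.7, -1.0, -0.9]
gripper_width: 0.991
grasp_force: 0.0
```

```bash
python3 -c "
from h import *
plan(603,273,216,-2.5)"
```

```text
t 4.0 pos [602.  275.1 271.8] yaw -2.37 tilt 0.15 w 84.3mm gf 0 F [-0.7 -1.  -0.9] | turn z 0.002  shift cm x -0.20 y 0.11 z 5.58
```

Emit:
{"op": "jog_arm", "data": {"moves": [[[8.5,-0.2,0.1,1.1,0,0,0],[8.5,0,0,1.1,0,0,0],[8.5,0,0,1.1,0,0,0],[8.5,0,0,1.1,0,0,0],[8.5,0,0,1.0,0,0,0],[8.5,0,0,0,0,0,0],[6,0,0,0,0,0,0],[5.2,0,0,0,0,0,0],[4.8,0,0,0,0,0,0],[4.4,0,0,0,0,0,0],[3.5,0,0,0,0,0,0],[3,0,0,0,0,0,0],[3,0,0,0,0,0,0],[3,0,0,0,0,0,0],[3,0,0,0,0,0,0]]]}}

```text
time: 5.27
tool_pos: [0.605, 0.2725, 0.2207]
tool_rot: [0.0, 0.722, 0.692, 0.001]
contact_force: [0.1, -0.3, 5.3]
gripper_width: 0.528
grasp_force: 62.2
```

```bash
python3 -c "
from h import *
f=grab_frame('scene');cv2.imwrite('pics/s1.png',f['color'][150:350,340:580])
plan(603,273,216,-2.5)"
```

```text
t 5.3 pos [605.  272.5 220.7] yaw -2.46 tilt 0.13 w 44.9mm gf 62 F [0.4 0.1 5.5] | turn z 0.001  shift cm x 0.04 y -0.21 z 0.47
```

View pics/s1.png

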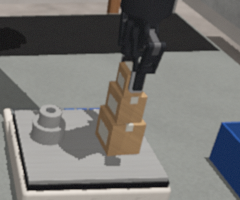

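Carton gripped (44.9 mm, 62 N), stack still upright at (120,120) in the crop. I'll lift, and refine the rack frame meanwhile.

Emit:
{"op": "jog_arm", "data": {"moves": [[[3,0,0,-0.5,0,0,0],[3,0,0,-1,0,0,0],[3,0,0,-1.5,0,0,0],[3,0,0,-1.5,0,0,0],[3,0,0,-1.5,0,0,0],[3,0,0,0,0,0,0],[3,0,0,0,0,0,0]]]}}

```text
time: 5.9
tool_pos: [0.6053, 0.2726, 0.282]
tool_rot: [0.001, 0.722, 0.692, 0.002]
contact_force: [-0.2, 0.3, -2.3]
gripper_width: 0.53
grasp_force: 61.5
```

```bash
python3 - <<'E'
from h import *
plan(0,0,0,7.5)
t=np.radians(7.5);Y=np.array([-np.sin(t),np.cos(t)]);X=np.array([np.cos(t),np.sin(t)]);o=np.array([.5622,-.2075])
for cam in("top","scene"):
    f=grab_frame(cam);P=cloud(f);q=P[:,:2]-o;a=q@X*1000;b=q@Y*1000;z=P[:,2]*1000
    m=(abs(a)<40)&(b>110)&(b<175)
    for lo,hi in((2,6),(6,12),(12,25),(25,40),(40,56),(56,66)):
        k=m&(z>lo)&(z<hi);print(cam,lo,hi,k.sum(),np.round(np.percentile(b[k],[2,10,50,90,98]),1) if k.sum() else'')
    k=(abs(b)<100)&(z>5)&(z<13)&(abs(a)<70)
    print('base a',np.round(np.percentile(a[k],[1,99]),1))
    k=(abs(a)<35)&(z>5)&(z<13)&(b<0)&(b>-200)
    print('base bmin',np.round(np.percentile(b[k],[1,2]),1))
    for n,h in(("carton_medium",.211),("carton_large",.159),("carton_small",.3)):
        Q,p=pts(n,f); print(n,Q is not None and (round(p,2),rect(Q,h-.006,h+.006),Q[:,2].min(),Q[:,2].max()))
E
```

```text
t 5.9 pos [605.3 272.6 282. ] yaw -2.46 tilt 0.24 w 45.1mm gf 62 F [-0.2  0.3 -2.3] | turn z -0.174  shift cm x -19.12 y -63.57 z 28.20
top 2 6 184 [110.5 114.9 150.4 168.9 172.7]
top 6 12 363 [110.7 113.1 123.5 134.  150.5]
top 12 25 30 [111.3 113.8 150.3 150.7 150.9]
top 25 40 22 [150.3 150.3 150.6 150.8 150.9]
top 40 56 29 [140.4 144.8 150.4 150.6 150.7]
top 56 66 188 [140.8 141.7 145.7 149.8 150.5]
base a [-49.3  49.7]
base bmin [-158.6 -157.2]
carton_medium (0.63, 'c 602.0 266.4 size 56.4 28.5 ang(long) 1.8 n 456 zmed 211.3 med [600.8 264.6]', np.float64(0.09622559685228148), np.float64(0.2749105205198767))
carton_large (0.65, 'c 596.2 257.1 size 61.2 25.2 ang(long) -25.3 n 24 zmed 161.3 med [582.9 254. ]', np.float64(0.1569279966459739), np.float64(0.5270618026101187))
carton_small (0.75, 'c 609.4 258.6 size 36.7 2.1 ang(long) -2.2 n 48 zmed 300.2 med [608.7 258.5]', np.float64(0.27224002931053287), np.float64(0.3163723330765432))
scene 2 6 226 [152.2 155.2 163.7 172.9 174.5]
scene 6 12 382 [110.5 113.2 124.7 136.6 139. ]
scene 12 25 52 [111.1 111.5 130.5 139.5 139.6]
scene 25 40 21 [139.2 139.3 139.4 139.5 139.6]
scene 40 56 20 [139.2 139.3 139.4 139.5 139.6]
scene 56 66 145 [139.4 139.9 144.1 148.2 149.1]
base a [-50.2  50. ]
base bmin [-159.4 -158.4]
carton_medium (0.73, 'c 601.1 273.7 size 60.6 45.5 ang(long) 1.3 n 623 zmed 213.2 med [609.  271.5]', np.float64(0.1613606154723012), np.float64(0.2153591291177201))
carton_large (0.62, 'c 602.2 274.2 size 68.5 58.7 ang(long) 1.8 n 359 zmed 160.3 med [628.7 256.2]', np.float64(0.000980189461838645), np.float64(0.16565587802806794))
carton_small (0.62, 'c 606.0 258.7 size 44.0 5.0 ang(long) -1.5 n 104 zmed 299.9 med [613.  257.1]', np.float64(0.0018778171186076688), np.float64(0.3176743508069729))
```

```bash
python3 -c "
from h import *
plan(546.3,-86.5,19,7.5)"
```

```text
t 6.3 pos [604.1 272.2 278.4] yaw -2.46 tilt 0.08 w 44.8mm gf 62 F [-0.2  0.7 -1.1] | turn z -0.174  shift cm x -34.81 y -10.42 z 25.94
```

Emit:
{"op": "jog_arm", "data": {"moves": [[[3,0,0,0,0,0,-0.058],[3,0,0,0,0,0,-0.058],[3,0,0,0,0,0,-0.058],[3,-2,-0.6,0,0,0,0],[3,-2.5,-0.75,0,0,0,0],[3,-2.5,-0.75,0,0,0,0],[3,-2.5,-0.75,0,0,0,0],[3,-2.5,-0.75,0,0,0,0],[3,-2.5,-0.75,0,0,0,0],[3,-2.5,-0.75,0,0,0,0],[3,-2.5,-0.75,0,0,0,0],[3,-2.5,-0.75,0,0,0,0],[3,-2.5,-0.75,0,0,0,0],[3,-2.5,-0.75,2,0,0,0],[3,-2.5,-0.75,3,0,0,0],[3,-2.5,-0.75,3,0,0,0],[3,-2.3,-0.7,3,0,0,0],[3,0,0,3,0,0,0],[3,0,0,0,0,0,0]]]}}

```text
time: 7.88
tool_pos: [0.5421, -0.0811, 0.1317]
tool_rot: [-0.006, 0.66, 0.751, -0.003]
contact_force: [-0.7, 0.3, -1.8]
gripper_width: 0.529
grasp_force: 61.8
```

Emit:
{"op": "jog_arm", "data": {"moves": [[[3,0,0,1.5,0,0,0],[3,0,0,1.5,0,0,0],[3,0,0,0,0,0,0],[3,0,0,0,0,0,0],[3,0,0,0,0,0,0]]]}}

```text
time: 8.3
tool_pos: [0.5482, -0.0811, 0.1113]
tool_rot: [0.001, 0.659, 0.752, 0.001]
contact_force: [0.4, -0.5, -2.0]
gripper_width: 0.528
grasp_force: 61.9
```

```bash
python3 - <<'E'
from h import *
plan(546.3,-86.5,19,7.5)
plan(546.3,-86.5,19,7.5)
t=np.radians(7.5);Y=np.array([-np.sin(t),np.cos(t)]);X=np.array([np.cos(t),np.sin(t)]);o=np.array([.5622,-.2075])
for cam in("scene","top"):
    f=grab_frame(cam); Q,p=pts("carton_small",f)
    if Q is None: continue
    q=Q[:,:2]-o
    print(cam,p,[np.round(np.percentile(v,[2,50,98])*1000,1) for v in(q@X,q@Y,Q[:,2])])
    if cam=="scene": cv2.imwrite('pics/s2.png',f['color'][180:380,80:340])
plan(546.3,-86.5,19,7.5)
E
```

```text
t 8.3 pos [548.2 -81.1 111.3] yaw 7.55 tilt 0.14 w 44.9mm gf 62 F [ 0.4 -0.5 -2. ] | turn z 0.001  shift cm x -0.51 y -0.26 z 9.23
t 8.3 pos [548.2 -81.1 111.3] yaw 7.55 tilt 0.14 w 44.9mm gf 62 F [ 0.4 -0.5 -2. ] | turn z 0.001  shift cm x -0.51 y -0.26 z 9.23
scene 0.59 [array([-15.2,  23.9,  27.2]), array([112.2, 115.5, 137.1]), array([105.3, 125.8, 144.9])]
t 8.5 pos [547.9 -81.3 110.8] yaw 7.52 tilt 0.13 w 44.8mm gf 62 F [ 0.3 -0.5 -1. ] | turn z 0.000  shift cm x -0.50 y -0.23 z 9.18
```

View pics/s2.png

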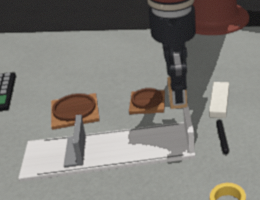

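Emit:
{"op": "jog_arm", "data": {"moves": [[[3,-0.25,-0.15,1.5,0,0,0],[3,-0.25,-0.1,2,0,0,0],[3,0,0,2,0,0,0],[3,0,0,2,0,0,0],[3,0,0,1,0,0,0],[3,0,0,0.5,0,0,0],[3,0,0,0,0,0,0],[3,0,0,0,0,0,0],[3,0,0,0,0,0,0]]]}}

```text
time: 9.25
tool_pos: [0.5464, -0.0868, 0.0207]
tool_rot: [0.001, 0.659, 0.752, 0.001]
contact_force: [-0.7, -0.3, -2.0]
gripper_width: 0.524
grasp_force: 61.9
```

```bash
python3 - <<'E'
from h import *
plan(546.3,-86.5,16,7.5)
E
```

```text
t 9.2 pos [546.4 -86.8  20.7] yaw 7.51 tilt 0.14 w 44.5mm gf 62 F [-0.7 -0.3 -2. ] | turn z 0.000  shift cm x 0.03 y -0.01 z 0.47
```

Emit:
{"op": "jog_arm", "data": {"moves": [[[3,0,0,0.15,0,0,0],[3,0,0,0.15,0,0,0],[3,0,0,0.1,0,0,0],[3,0,0,0,0,0,0],[3,0,0,0,0,0,0]]]}}

```text
time: 9.67
tool_pos: [0.5463, -0.0868, 0.0176]
tool_rot: [0.001, 0.659, 0.752, 0.0]
contact_force: [-3.9, -0.4, 9.7]
gripper_width: 0.531
grasp_force: 63.2
```

Emit:
{"op": "jog_arm", "data": {"moves": [[[3,0,0,0.1,0,0,0],[3,0,0,0,0,0,0],[3,0,0,0,0,0,0]]]}}

```text
time: 9.92
tool_pos: [0.5463, -0.0868, 0.0176]
tool_rot: [0.0, 0.659, 0.752, 0.0]
contact_force: [-7.9, 2.0, 15.8]
gripper_width: 0.528
grasp_force: 64.1
```

Emit:
{"op": "jog_arm", "data": {"moves": [[[3,0,0,-0.1,0,0,0],[3,0,0,-0.1,0,0,0],[3,0,0,0,0,0,0],[4.8,0,0,0,0,0,0],[5,0,0,0,0,0,0],[5.5,0,0,0,0,0,0],[6.5,0,0,0,0,0,0],[8.5,0,0,0,0,0,0],[8.5,0,0,0,0,0,0],[8.5,0,0,0,0,0,0],[8.5,0,0,0,0,0,0],[8.5,0,0,-1,0,0,0],[8.5,0,0,-2,0,0,0],[8.5,0,0,-3,0,0,0],[8.5,0,0,-3,0,0,0],[8.5,0,0,-3,0,0,0],[8.5,0,0,-3,0,0,0],[8.5,0,0,-3,0,0,0],[8.5,0,0,-3,0,0,0],[8.5,0,0,-3,0,0,0]]]}}

```text
time: 11.58
tool_pos: [0.545, -0.0864, 0.2588]
tool_rot: [0.0, 0.659, 0.752, 0.0]
contact_force: [0.6, -0.7, 0.7]
gripper_width: 0.995
grasp_force: 0.0
```

```bash
python3 - <<'E'
from h import *
t=np.radians(7.5);Y=np.array([-np.sin(t),np.cos(t)]);X=np.array([np.cos(t),np.sin(t)]);o=np.array([.5622,-.2075])
for cam in("scene","top"):
    f=grab_frame(cam)
    for n,h in(("carton_small",.048),("carton_medium",.211),("carton_large",.159)):
        Q,p=pts(n,f)
        if Q is None: print(n,None);continue
        q=Q[:,:2]-o
        print(cam,n,round(p,2),rect(Q,h-.006,h+.006),[np.round(np.percentile(v,[2,50,98])*1000,1) for v in(q@X,q@Y,Q[:,2])])
plan(601.5,274,166,2.5)
E
```

```text
carton_small None
scene carton_medium 0.9 c 601.9 273.5 size 58.5 46.0 ang(long) 1.8 n 632 zmed 213.3 med [608.4 270.7] [array([ 74.4, 121.8, 131. ]), array([448.2, 463.2, 491.9]), array([163.5, 199.5, 214.6])]
scene carton_large 0.83 c 602.5 273.5 size 68.4 57.8 ang(long) 1.9 n 342 zmed 160.0 med [630.3 253.2] [array([ 67.7, 131.1, 136.3]), array([441.3, 453.4, 496. ]), array([100.3, 134.5, 162.4])]
top carton_small 0.91 c 547.0 -85.1 size 46.4 29.8 ang(long) 7.5 n 325 zmed 48.3 med [546.8 -84.3] [array([-22.1,  -1.2,  22.6]), array([109.8, 124. , 138.1]), array([20.9, 48.1, 52.3])]
top carton_medium 0.77 c 602.0 274.9 size 57.5 45.2 ang(long) 3.4 n 803 zmed 211.2 med [601.3 274.1] [array([ 73. ,  97.2, 130. ]), array([449.9, 469.4, 496. ]), array([158. , 210.2, 214.4])]
top carton_large 0.71 c 588.2 259.4 size 81.0 43.5 ang(long) -39.6 n 204 zmed 158.6 med [580.3 251.3] [array([ 66.5,  77. , 127.4]), array([442.6, 448.7, 500.3]), array([101.4, 142.6, 162.1])]
t 12.0 pos [544.3 -86.2 254.3] yaw 7.51 tilt 0.19 w 84.5mm gf 0 F [ 0.8 -0.4 -0.4] | turn z 0.087  shift cm x 35.74 y 7.28 z 8.83
```

Emit:
{"op": "jog_arm", "data": {"moves": [[[8.5,0,0,0,0,0,0.087],[8.5,2.5,0.5,0,0,0,0],[8.5,2.5,0.5,0,0,0,0],[8.5,2.5,0.5,0,0,0,0],[8.5,2.5,0.5,0,0,0,0],[8.5,2.5,0.5,0,0,0,0],[8.5,2.5,0.5,0,0,0,0],[8.5,2.5,0.5,0,0,0,0],[8.5,2.5,0.5,0,0,0,0],[8.5,2.5,0.5,0,0,0,0],[8.5,2.5,0.5,0,0,0,0],[8.5,2.5,0.5,0,0,0,0],[8.5,2.5,0.5,0,0,0,0],[8.5,2.5,0.5,0,0,0,0],[8.5,2.5,0.5,0,0,0,0],[8.5,0.7,0.3,0,0,0,0],[8.5,0,0,0,0,0,0],[8.5,0,0,0,0,0,0],[8.5,0,0,0,0,0,0],[8.5,0,0,0,0,0,0]]]}}

```text
time: 13.65
tool_pos: [0.6025, 0.2721, 0.2561]
tool_rot: [-0.0, 0.692, 0.722, -0.0]
contact_force: [0.4, 0.1, -0.3]
gripper_width: 0.996
grasp_force: 0.0
```

```bash
python3 - <<'E'
from h import *
plan(601.9,274.2,168,2.6)
E
```

```text
t 13.7 pos [602.5 272.1 256.1] yaw 2.44 tilt 0.04 w 84.7mm gf 0 F [ 0.4  0.1 -0.3] | turn z -0.003  shift cm x 0.21 y -0.05 z 8.81
```

Emit:
{"op": "jog_arm", "data": {"moves": [[[8.5,0.2,-0.05,1.5,0,0,0],[8.5,0,0,1.5,0,0,0],[8.5,0,0,1.5,0,0,0],[8.5,0,0,1.5,0,0,0],[8.5,0,0,1.5,0,0,0],[8.5,0,0,1.0,0,0,0],[8.5,0,0,0.3,0,0,0],[8.5,0,0,0,0,0,0],[8.5,0,0,0,0,0,0],[6.5,0,0,0,0,0,0],[6,0,0,0,0,0,0],[5.7,0,0,0,0,0,0],[5.3,0,0,0,0,0,0],[4,0,0,0,0,0,0],[4,0,0,0,0,0,0],[4,0,0,0,0,0,0],[4,0,0,0,0,0,0],[4,0,0,0,0,0,0]]]}}

```text
time: 15.15
tool_pos: [0.6025, 0.2756, 0.1697]
tool_rot: [0.0, 0.691, 0.722, 0.001]
contact_force: [-0.3, 0.6, 5.0]
gripper_width: 0.65
grasp_force: 64.9
```

```bash
python3 - <<'E'
from h import *
plan(601.9,274.2,168,2.6)
E
```

```text
t 15.2 pos [602.5 275.6 169.7] yaw 2.52 tilt 0.11 w 55.3mm gf 65 F [-0.3  0.6  5. ] | turn z -0.001  shift cm x -0.14 y -0.07 z 0.17
```

Emit:
{"op": "jog_arm", "data": {"moves": [[[4,0,0,-1,0,0,0],[4,0,0,-2,0,0,0],[4,0,0,-2,0,0,0],[4,0,0,-2,0,0,-0.043],[4,0,0,0,0,0,-0.044],[4,-2.6,-0.69,0,0,0,0],[4,-2.6,-0.69,0,0,0,0],[4,-2.6,-0.69,0,0,0,0],[4,-2.6,-0.69,0,0,0,0],[4,-2.6,-0.69,0,0,0,0],[4,-2.6,-0.69,0,0,0,0],[4,-2.6,-0.69,0,0,0,0],[4,-2.6,-0.69,0,0,0,0],[4,-2.6,-0.69,0,0,0,0],[4,-2.6,-0.69,0,0,0,0],[4,-2.6,-0.69,0,0,0,0],[4,-2.6,-0.69,0,0,0,0],[4,-2.6,-0.69,0,0,0,0],[4,-2.6,-0.69,0,0,0,0],[4,-2.6,-0.69,0,0,0,0]]]}}

```text
time: 16.82
tool_pos: [0.5492, -0.126, 0.2373]
tool_rot: [-0.001, 0.659, 0.752, -0.0]
contact_force: [0.1, 0.4, -2.2]
gripper_width: 0.653
grasp_force: 64.5
```

Emit:
{"op": "jog_arm", "data": {"moves": [[[4,0,0,2,0,0,0],[4,0,0,3,0,0,0],[4,0,0,3,0,0,0],[4,0,0,3,0,0,0],[4,0,0,2,0,0,0],[4,0,0,0,0,0,0],[4,0,0,0,0,0,0],[4,0,0,0,0,0,0]]]}}

```text
time: 17.48
tool_pos: [0.551, -0.1251, 0.1097]
tool_rot: [0.001, 0.659, 0.752, 0.0]
contact_force: [0.5, 0.2, -2.1]
gripper_width: 0.646
grasp_force: 64.4
```

```bash
cat >> h.py <<'E'
def rackpos(n,cam,h=None):
    t=np.radians(7.5);Y=np.array([-np.sin(t),np.cos(t)]);X=np.array([np.cos(t),np.sin(t)]);o=np.array([.5622,-.2075])
    f=grab_frame(cam); Q,p=pts(n,f)
    if Q is None: print(cam,n,None); return f
    q=Q[:,:2]-o
    print(cam,n,round(p,2),[np.round(np.percentile(v,[2,50,98])*1000,1) for v in(q@X,q@Y,Q[:,2])],rect(Q,h-.006,h+.006) if h else '')
    return f
E
python3 - <<'E'
from h import *
rackpos("carton_medium","scene");rackpos("carton_medium","top");rackpos("carton_small","scene");rackpos("carton_small","top",.048)
plan(551.2,-124.2,20,7.5)
E
```

```text
scene carton_medium 0.67 [array([-19.6,  26.3,  29.8]), array([ 60. ,  71. , 103.3]), array([102.2, 133.4, 155. ])] 
top carton_medium None
scene carton_small 0.89 [array([-21.2,  20.3,  24.1]), array([107. , 121.7, 136.6]), array([12.4, 47.6, 52.4])] 
top carton_small 0.38 [array([-15.8,  -5.8,   9.7]), array([108.5, 113.3, 120.5]), array([44.4, 47.9, 52.1])] c 544.6 -95.1 size 27.1 10.6 ang(long) -2.0 n 59 zmed 47.9 med [541.3 -96. ]
t 17.9 pos [ 550.6 -125.   109. ] yaw 7.51 tilt 0.07 w 55.2mm gf 64 F [-1.2  0.1 -3.8] | turn z 0.000  shift cm x 0.07 y 0.07 z 8.90
```

Emit:
{"op": "jog_arm", "data": {"moves": [[[4,0,0.1,1.6,0,0,0],[4,0,0,2,0,0,0],[4,0,0,2,0,0,0],[4,0,0,2,0,0,0],[4,0,0,0.8,0,0,0],[4,0,0,0.2,0,0,0],[4,0,0,0,0,0,0],[4,0,0,0,0,0,0],[4,0,0,0,0,0,0]]]}}

```text
time: 18.63
tool_pos: [0.5525, -0.1252, 0.0241]
tool_rot: [0.001, 0.659, 0.752, 0.001]
contact_force: [0.2, -0.1, -3.4]
gripper_width: 0.647
grasp_force: 64.6
```

Emit:
{"op": "jog_arm", "data": {"moves": [[[4,0,0,0.15,0,0,0],[4,0,0,0,0,0,0],[4,0,0,0,0,0,0]]]}}

```text
time: 18.88
tool_pos: [0.5515, -0.1248, 0.0213]
tool_rot: [0.0, 0.659, 0.752, 0.0]
contact_force: [-1.3, -0.5, -3.4]
gripper_width: 0.645
grasp_force: 64.6
```

Emit:
{"op": "jog_arm", "data": {"moves": [[[4,0,0,0.15,0,0,0],[4,0,0,0.1,0,0,0],[4,0,0,0,0,0,0],[4,0,0,0,0,0,0]]]}}

```text
time: 19.22
tool_pos: [0.5515, -0.1248, 0.0187]
tool_rot: [0.0, 0.659, 0.752, 0.0]
contact_force: [-1.8, -0.5, 0.5]
gripper_width: 0.649
grasp_force: 64.8
```

Touching down. Release and rise.

Emit:
{"op": "jog_arm", "data": {"moves": [[[4,0,0,0,0,0,0],[5.7,0,0,0,0,0,0],[6,0,0,0,0,0,0],[6.5,0,0,0,0,0,0],[7.5,0,0,0,0,0,0],[8.5,0,0,0,0,0,0],[8.5,0,0,0,0,0,0],[8.5,0,0,0,0,0,0],[8.5,0,0,-1,0,0,0],[8.5,0,0,-2,0,0,0],[8.5,0,0,-3,0,0,0],[8.5,0,0,-3,0,0,0],[8.5,0,0,-3,0,0,0],[8.5,0,0,-3,0,0,0],[8.5,0,0,-3,0,0,0],[8.5,0,0,0,0,0,0],[8.5,0,0,0,0,0,0]]]}}

```text
time: 20.63
tool_pos: [0.5527, -0.1252, 0.2021]
tool_rot: [0.003, 0.659, 0.752, 0.001]
contact_force: [-0.2, 0.3, -1.0]
gripper_width: 0.993
grasp_force: 0.0
```

```bash
python3 - <<'E'
from h import *
rackpos("carton_medium","top",.06);rackpos("carton_small","top",.048);rackpos("carton_large","top",.159);rackpos("carton_large","scene",.161)
plan(601.8,274.5,105,1.8)
E
```

```text
top carton_medium 0.92 [array([-26.7,  -1.2,  26. ]), array([ 70. ,  87.3, 105.1]), array([46.5, 60. , 64.6])] c 551.7 -121.3 size 55.5 36.8 ang(long) 6.6 n 417 zmed 60.1 med [ 550.7 -121.1]
top carton_small 0.62 [array([-50.5,  -7.4,  47.8]), array([-157.5,  -99.9,  150.4]), array([  1.1,   8.3, 337.7])] c 560.1 -63.2 size 42.7 14.7 ang(long) 7.2 n 15 zmed 48.3 med [564.6 -57.2]
top carton_large 0.82 [array([ 67.2,  96.2, 132.4]), array([442.9, 468.8, 501.9]), array([102.7, 158.6, 163. ])] c 601.1 275.7 size 67.6 59.1 ang(long) 2.2 n 1104 zmed 159.4 med [600.5 275. ]
scene carton_large 0.94 [array([ 67.6, 125.2, 136. ]), array([441.5, 463.2, 500.7]), array([ 98.1, 145.5, 162.8])] c 600.2 274.9 size 70.1 59.4 ang(long) 1.5 n 860 zmed 161.4 med [606.6 272.6]
t 21.0 pos [ 550.7 -124.5  197. ] yaw 7.51 tilt 0.13 w 84.3mm gf 0 F [ 0.  -0.1 -0.2] | turn z 0.100  shift cm x 39.72 y 6.36 z 9.20
```

Emit:
{"op": "jog_arm", "data": {"moves": [[[8.5,0,0,0,0,0,0.1],[8.5,2.48,0.39,0,0,0,0],[8.5,2.48,0.39,0,0,0,0],[8.5,2.48,0.39,0,0,0,0],[8.5,2.48,0.39,0,0,0,0],[8.5,2.48,0.39,0,0,0,0],[8.5,2.48,0.39,0,0,0,0],[8.5,2.48,0.39,0,0,0,0],[8.5,2.48,0.39,0,0,0,0],[8.5,2.48,0.39,0,0,0,0],[8.5,2.48,0.39,0,0,0,0],[8.5,2.48,0.39,0,0,0,0],[8.5,2.48,0.39,0,0,0,0],[8.5,2.48,0.39,0,0,0,0],[8.5,2.48,0.39,0,0,0,0],[8.5,2.48,0.39,0,0,0,0],[8.5,2.48,0.39,0,0,0,0],[8.5,0,0,0,0,0,0],[8.5,0,0,0,0,0,0],[8.5,0,0,0,0,0,0]]]}}

```text
time: 22.7
tool_pos: [0.6011, 0.2734, 0.1977]
tool_rot: [-0.0, 0.696, 0.718, -0.001]
contact_force: [-0.1, -0.7, -0.7]
gripper_width: 0.992
grasp_force: 0.0
```

```bash
python3 - <<'E'
from h import *
plan(601,275.2,108,1.8)
E
```

```text
t 22.7 pos [601.1 273.4 197.7] yaw 1.78 tilt 0.07 w 84.4mm gf 0 F [-0.1 -0.7 -0.7] | turn z -0.000  shift cm x 0.18 y -0.00 z 8.97
```

Emit:
{"op": "jog_arm", "data": {"moves": [[[8.5,0.2,0,1.5,0,0,0],[8.5,0,0,1.5,0,0,0],[8.5,0,0,1.5,0,0,0],[8.5,0,0,1.5,0,0,0],[8.5,0,0,1.5,0,0,0],[8.5,0,0,1.0,0,0,0],[8.5,0,0,0.5,0,0,0],[8.5,0,0,0,0,0,0],[8.5,0,0,0,0,0,0],[7.5,0,0,0,0,0,0],[7,0,0,0,0,0,0],[6.7,0,0,0,0,0,0],[6.3,0,0,0,0,0,0],[5,0,0,0,0,0,0],[5,0,0,0,0,0,0],[5,0,0,0,0,0,0],[5,0,0,0,0,0,0],[5,0,0,0,0,0,0]]]}}

```text
time: 24.2
tool_pos: [0.602, 0.2761, 0.1097]
tool_rot: [0.0, 0.696, 0.718, 0.001]
contact_force: [-0.1, 0.4, 6.2]
gripper_width: 0.763
grasp_force: 68.6
```

```bash
python3 - <<'E'
from h import *
plan(601,275.2,108,1.8)
E
```

```text
t 24.2 pos [602.  276.1 109.7] yaw 1.78 tilt 0.12 w 64.9mm gf 69 F [-0.1  0.4  6.2] | turn z -0.000  shift cm x -0.09 y -0.10 z 0.17
```

Emit:
{"op": "jog_arm", "data": {"moves": [[[5,0,0,-1,0,0,0],[5,0,0,-2.5,0,0,0],[5,0,0,-3,0,0,-0.05],[5,0,0,-3,0,0,-0.05],[5,-2.5,-0.6,0,0,0,0],[5,-2.8,-0.64,0,0,0,0],[5,-2.8,-0.64,0,0,0,0],[5,-2.8,-0.64,0,0,0,0],[5,-2.8,-0.64,0,0,0,0],[5,-2.8,-0.64,0,0,0,0],[5,-2.8,-0.64,0,0,0,0],[5,-2.8,-0.64,0,0,0,0],[5,-2.8,-0.64,0,0,0,0],[5,-2.8,-0.64,0,0,0,0],[5,-2.8,-0.64,0,0,0,0],[5,-2.8,-0.64,0,0,0,0],[5,-2.8,-0.64,0,0,0,0],[5,-2.8,-0.64,0,0,0,0],[5,-2.8,-0.64,0,0,0,0],[5,-2.8,-0.64,0,0,0,0]]]}}

```text
time: 25.87
tool_pos: [0.5571, -0.1798, 0.2023]
tool_rot: [-0.001, 0.659, 0.752, -0.0]
contact_force: [0.0, -0.2, -2.8]
gripper_width: 0.763
grasp_force: 68.3
```

Emit:
{"op": "jog_arm", "data": {"moves": [[[5,0,0,1,0,0,0],[5,0,0,2.5,0,0,0],[5,0,0,2.5,0,0,0],[5,0,0,2,0,0,0],[5,0,0,0,0,0,0],[5,0,0,0,0,0,0],[5,0,0,0,0,0,0]]]}}

```text
time: 26.45
tool_pos: [0.5587, -0.1787, 0.1243]
tool_rot: [0.001, 0.659, 0.752, 0.0]
contact_force: [1.3, 0.4, -1.7]
gripper_width: 0.765
grasp_force: 68.0
```

```bash
python3 - <<'E'
from h import *
f=rackpos("carton_large","scene");rackpos("carton_medium","scene");
cv2.imwrite('pics/s3.png',f['color'][180:380,80:340])
plan(558.5,-179.7,24,7.5)
E
```

```text
scene carton_large 0.76 [array([-162.5,   31.8,   34.8]), array([-20.2,  32.1,  57. ]), array([  3.8, 150.9, 177.7])] 
scene carton_medium 0.67 [array([-177.6, -129. ,  -88.7]), array([-125. ,  -83.5,  -34.2]), array([ 5.1, 14.6, 23.4])] 
t 26.6 pos [ 559.3 -179.   125.3] yaw 7.52 tilt 0.18 w 65.1mm gf 68 F [ 0.6 -0.2 -2.6] | turn z 0.000  shift cm x -0.05 y -0.09 z 10.13
```

View pics/s3.png

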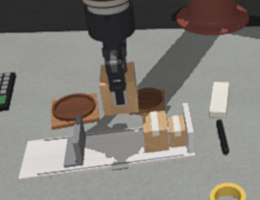

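The small and medium cartons stand at the wall (crop 155–177,130), the large one hangs upright between them and the stop.

Emit:
{"op": "jog_arm", "data": {"moves": [[[5,0,-0.1,1.6,0,0,0],[5,0,0,2,0,0,0],[5,0,0,2,0,0,0],[5,0,0,2,0,0,0],[5,0,0,1.6,0,0,0],[5,0,0,0.5,0,0,0],[5,0,0,0,0,0,0],[5,0,0,0,0,0,0],[5,0,0,0,0,0,0]]]}}

```text
time: 27.4
tool_pos: [0.5586, -0.1794, 0.0283]
tool_rot: [0.002, 0.659, 0.752, 0.0]
contact_force: [-0.1, 0.0, -1.9]
gripper_width: 0.767
grasp_force: 68.1
```

Emit:
{"op": "jog_arm", "data": {"moves": [[[5,0,0,0.15,0,0,0],[5,0,0,0.15,0,0,0],[5,0,0,0,0,0,0],[5,0,0,0,0,0,0]]]}}

```text
time: 27.73
tool_pos: [0.5573, -0.1789, 0.0236]
tool_rot: [0.0, 0.659, 0.752, 0.0]
contact_force: [-0.7, -0.3, -2.9]
gripper_width: 0.764
grasp_force: 68.1
```

Emit:
{"op": "jog_arm", "data": {"moves": [[[5,0,0,0.1,0,0,0],[5,0,0,0,0,0,0],[5,0,0,0,0,0,0]]]}}

```text
time: 27.98
tool_pos: [0.5576, -0.179, 0.0227]
tool_rot: [0.0, 0.659, 0.752, 0.0]
contact_force: [-0.1, 0.3, 0.1]
gripper_width: 0.765
grasp_force: 68.3
```

Emit:
{"op": "jog_arm", "data": {"moves": [[[5,0,0,0,0,0,0],[6.7,0,0,0,0,0,0],[7,0,0,0,0,0,0],[7.5,0,0,0,0,0,0],[8,0,0,0,0,0,0],[8.5,0,0,0,0,0,0],[8.5,0,0,0,0,0,0],[8.5,0,0,0,0,0,0],[8.5,0,0,-1,0,0,0],[8.5,0,0,-2,0,0,0],[8.5,0,0,-3,0,0,0],[8.5,0,0,-3,0,0,0],[8.5,0,0,-3,0,0,0],[8.5,0,0,-1,0,0,0],[8.5,-3,0,0,0,0,0],[5,-3,0,0,0,0,0],[2,-3,0,0,0,0,0],[0,-2.5,0,0,0,0,0],[0,0,0,0,0,0,0],[0,0,0,0,0,0,0]]]}}

```text
time: 29.65
tool_pos: [0.5719, -0.2937, 0.1518]
tool_rot: [-0.001, 0.66, 0.751, 0.0]
contact_force: [0.3, -0.1, -0.0]
gripper_width: 0.295
grasp_force: 0.0
```

```bash
python3 - <<'E'
from h import *
rackpos("carton_large","top",.072);rackpos("carton_medium","scene",.062);rackpos("carton_small","scene",.05);rackpos("end_stop","scene",.066);rackpos("end_stop","top",.0645)
t=np.radians(7.5);Y=np.array([-np.sin(t),np.cos(t)]);w=np.array([562.2,-207.5])-88*Y
plan(*w,38,7.5)
E
```

```text
top carton_large 0.58 [array([-33. ,  -3.4,  32.2]), array([ 0.2, 31.1, 58.2]), array([ 9.6, 71.6, 76. ])] c 558.6 -178.8 size 66.4 58.5 ang(long) 7.1 n 953 zmed 72.1 med [ 558.2 -178.2]
scene carton_medium 0.76 [array([-24.9,  25.8,  29.3]), array([ 62.1,  82.4, 102.7]), array([14.9, 59.1, 64.3])] c 551.9 -125.5 size 58.9 41.9 ang(long) 6.9 n 484 zmed 62.4 med [ 556.5 -125. ]
scene carton_small 0.59 [array([-20.7,  20.2,  24.1]), array([107.1, 121.5, 136.1]), array([13.5, 48.3, 52.4])] c 547.5 -86.5 size 46.4 29.7 ang(long) 6.6 n 283 zmed 50.3 med [551.7 -86.5]
scene end_stop 0.93 [array([-38.6,  15.4,  39.9]), array([-84. , -57.7, -51. ]), array([14.2, 30.4, 68.2])] c 569.5 -263.1 size 81.6 10.5 ang(long) 7.2 n 193 zmed 66.7 med [ 574.4 -262.1]
top end_stop 0.77 [array([-15.8,  15.1,  37.1]), array([-80.7, -51.3, -49.4]), array([12.8, 47. , 67.5])] c 581.5 -260.3 size 51.6 10.8 ang(long) 7.5 n 128 zmed 64.1 med [ 583.1 -259.3]
t 30.1 pos [ 572.3 -292.4  152.4] yaw 7.54 tilt 0.01 w -0.2mm gf 0 F [0.1 0.1 0.5] | turn z 0.001  shift cm x -0.25 y 0.10 z 11.44
```

Emit:
{"op": "jog_arm", "data": {"moves": [[[0,-0.25,0.1,1.4,0,0,0],[0,0,0,2.5,0,0,0],[0,0,0,2.5,0,0,0],[0,0,0,2.5,0,0,0],[0,0,0,1.5,0,0,0],[0,0,0,1,0,0,0],[0,0,0,0,0,0,0],[0,0,0,0,0,0,0],[0,0.5,0,0,0,0,0],[0,0.5,0,0,0,0,0],[0,0.5,0,0,0,0,0],[0,0.5,0,0,0,0,0],[0,0.5,0,0,0,0,0],[0,0.5,0,0,0,0,0],[0,0.5,0,0,0,0,0],[0,0.5,0,0,0,0,0],[0,0.5,0,0,0,0,0],[0,0,0,0,0,0,0]]]}}

```text
time: 31.65
tool_pos: [0.5673, -0.2492, 0.038]
tool_rot: [-0.001, 0.659, 0.752, 0.0]
contact_force: [-0.4, 0.8, -0.3]
gripper_width: 0.004
grasp_force: 0.0
```

Emit:
{"op": "jog_arm", "data": {"moves": [[[0,0.2,0,0,0,0,0],[0,0.2,0,0,0,0,0],[0,0.2,0,0,0,0,0],[0,0.2,0,0,0,0,0],[0,0.2,0,0,0,0,0],[0,0.2,0,0,0,0,0],[0,0.2,0,0,0,0,0],[0,0.2,0,0,0,0,0],[0,0,0,0,0,0,0],[0,0,0,0,0,0,0]]]}}

```text
time: 32.48
tool_pos: [0.5655, -0.2341, 0.0382]
tool_rot: [-0.001, 0.659, 0.752, 0.0]
contact_force: [0.1, 0.6, 0.1]
gripper_width: 0.002
grasp_force: 0.0
```

```bash
python3 - <<'E'
from h import *
rackpos("carton_large","scene",.072);rackpos("carton_medium","scene",.062);rackpos("carton_small","scene",.05);rackpos("end_stop","scene",.066)
t=np.radians(7.5);Y=np.array([-np.sin(t),np.cos(t)]);w=np.array([562.2,-207.5])-13*Y
plan(*w,38,7.5)
E
```

```text
scene carton_large 0.6 [array([-30.7,  29.8,  33.3]), array([-0.1, 28.1, 56.7]), array([11.9, 67.2, 76.1])] c 556.9 -180.0 size 71.2 57.7 ang(long) 7.7 n 835 zmed 74.3 med [ 564.4 -179.5]
scene carton_medium 0.81 [array([-26.1,  25.9,  29.3]), array([ 61.4,  82.1, 103.4]), array([12.7, 58.6, 64.4])] c 551.3 -126.0 size 59.7 43.8 ang(long) 7.5 n 501 zmed 62.4 med [ 557.1 -125.3]
scene carton_small 0.81 [array([-21.4,  20.2,  24.1]), array([106.9, 121.5, 136.3]), array([10.9, 47. , 52.4])] c 546.8 -86.5 size 50.4 29.9 ang(long) 7.6 n 285 zmed 50.5 med [550.7 -86.3]
scene end_stop 0.84 [array([-31.6,  21. ,  39.7]), array([-38.7, -13.1,  -4.8]), array([12.3, 25.4, 68.2])] c 563.9 -217.1 size 79.2 10.3 ang(long) 7.3 n 175 zmed 66.9 med [ 571. -216.]
t 32.9 pos [ 565.7 -234.7   38.4] yaw 7.50 tilt 0.01 w 0.1mm gf 0 F [0.5 0.3 0.2] | turn z 0.000  shift cm x 1.44 y 0.01 z 0.04
```

Emit:
{"op": "jog_arm", "data": {"moves": [[[0,0.15,0,0,0,0,0],[0,0.15,0,0,0,0,0],[0,0.15,0,0,0,0,0],[0,0.15,0,0,0,0,0],[0,0.15,0,0,0,0,0],[0,0.15,0,0,0,0,0],[0,0.15,0,0,0,0,0],[0,0.1,0,0,0,0,0],[0,0,0,0,0,0,0],[0,0,0,0,0,0,0]]]}}

```text
time: 33.72
tool_pos: [0.5642, -0.2234, 0.0384]
tool_rot: [0.0, 0.659, 0.752, -0.0]
contact_force: [1.1, -5.0, -2.0]
gripper_width: 0.003
grasp_force: 2.3
```

Emit:
{"op": "jog_arm", "data": {"moves": [[[0,0.1,0,0,0,0,0],[0,0.1,0,0,0,0,0],[0,0,0,0,0,0,0],[0,0,0,0,0,0,0]]]}}

```text
time: 34.05
tool_pos: [0.564, -0.2218, 0.0384]
tool_rot: [0.0, 0.659, 0.752, -0.0]
contact_force: [1.0, -5.7, -0.6]
gripper_width: 0.0
grasp_force: 2.8
```

Emit:
{"op": "jog_arm", "data": {"moves": [[[0,0.1,0,0,0,0,0],[0,0.05,0,0,0,0,0],[0,0,0,0,0,0,0],[0,0,0,0,0,0,0]]]}}

```text
time: 34.38
tool_pos: [0.564, -0.2218, 0.0385]
tool_rot: [0.002, 0.659, 0.752, -0.001]
contact_force: [2.1, -10.7, -3.8]
gripper_width: 0.004
grasp_force: 5.2
```

Emit:
{"op": "jog_arm", "data": {"moves": [[[0,0.1,0,0,0,0,0],[0,0,0,0,0,0,0],[0,0,0,0,0,0,0]]]}}

```text
time: 34.63
tool_pos: [0.564, -0.2218, 0.0385]
tool_rot: [0.003, 0.659, 0.752, -0.002]
contact_force: [2.6, -13.6, -6.1]
gripper_width: -0.001
grasp_force: 6.8
```

Emit:
{"op": "jog_arm", "data": {"moves": [[[0,-0.2,0,0,0,0,0],[0,-0.3,0,0,0,0,0],[0,-0.5,0,0,0,0,0],[0,-1.2,0,0,0,0,0],[0,0,0,0,0,0,0],[0,0,0,-2,0,0,0],[0,0,0,-3,0,0,0],[0,0,0,-3,0,0,0],[0,0,0,-3,0,0,0],[0,0,0,-3,0,0,0],[3,0,0,-3,0,0,0],[6,0,0,-3,0,0,0],[8.5,0,0,0,0,0,0],[8.5,0,0,0,0,0,0],[8.5,0,0,0,0,0,0]]]}}

```text
time: 35.88
tool_pos: [0.5662, -0.2405, 0.2378]
tool_rot: [-0.0, 0.659, 0.752, 0.0]
contact_force: [-0.5, -0.3, -0.8]
gripper_width: 0.708
grasp_force: 0.0
```

```bash
python3 - <<'E'
from h import *
for c in("scene","top"):
    for n,h in(("carton_large",.072),("carton_medium",.06),("carton_small",.048),("end_stop",.0645)):f=rackpos(n,c,h+(.002 if c=="scene" else 0))
    cv2.imwrite(f'pics/{c}4.png',cv2.resize(f['color'][260:360,80:300] if c=="scene" else f['color'][170:270,340:520],None,fx=3,fy=3))
    for n,h in(("weight_small",.153),("weight_large",.127)):rackpos(n,c,h)
plan(572,156.8,200,0)
E
```

```text
scene carton_large 0.63 [array([-31.3,  29.9,  33.3]), array([ 8.5, 36.5, 64.9]), array([12.4, 67.7, 76.3])] c 557.3 -171.2 size 69.8 57.5 ang(long) 7.4 n 801 zmed 74.5 med [ 562.9 -170.9]
scene carton_medium 0.82 [array([-25.8,  25.9,  29.8]), array([ 66.1,  87.2, 108.6]), array([12.4, 58.6, 64.2])] c 550.7 -120.9 size 62.1 44.0 ang(long) 7.1 n 508 zmed 62.5 med [ 556.  -120.5]
scene carton_small 0.8 [array([-21.7,  20.4,  24.3]), array([110.6, 124.9, 138.6]), array([14.1, 48.7, 52.4])] c 545.0 -83.6 size 51.2 28.9 ang(long) 5.7 n 272 zmed 50.6 med [550.7 -83.1]
scene end_stop 0.73 [array([-38.4,  19.8,  40.2]), array([-25.7,  -7.3,   7.3]), array([13.3, 19. , 68.3])] c 562.8 -204.3 size 78.8 11.0 ang(long) 7.0 n 153 zmed 66.9 med [ 570.5 -204.2]
scene weight_small 0.75 [array([-26.9,  67.5,  76.8]), array([339.6, 355.4, 378.6]), array([ 97.5, 152.2, 156.9])] c 572.1 155.4 size 39.8 38.4 ang(long) -11.5 n 294 zmed 155.1 med [578.1 154.8]
scene weight_large 0.66 [array([32.6, 75.2, 84.2]), array([330.2, 349.9, 403. ]), array([ 97.3, 119.3, 131.1])] c 576.8 154.3 size 58.6 47.8 ang(lo
[... 609 characters left out ...]
top end_stop 0.52 [array([-60.9,  13.8,  39.4]), array([-24.4,  -0. ,  85.9]), array([ 12.2,  61.4, 492.3])] c 570.0 -202.8 size 62.3 11.1 ang(long) 6.5 n 126 zmed 64.4 med [ 571.7 -203.2]
top weight_small 0.74 [array([38.9, 56.2, 74.8]), array([341.4, 358.2, 375.9]), array([138.4, 153. , 157.2])] c 571.9 156.2 size 38.8 36.2 ang(long) -2.5 n 334 zmed 153.2 med [571.9 156.3]
top weight_large 0.62 [array([25.7, 40.9, 77.6]), array([331.4, 352.4, 388.9]), array([ 96. , 126.7, 132.5])] c 567.3 156.3 size 59.4 54.1 ang(long) -66.2 n 359 zmed 127.2 med [557.2 149.5]
t 37.1 pos [ 566.4 -240.7  238.3] yaw 7.50 tilt 0.00 w 84.4mm gf 0 F [-0.1  0.  -0.2] | turn z 0.131  shift cm x 39.75 y 0.56 z 3.83
```

View pics/scene4.png

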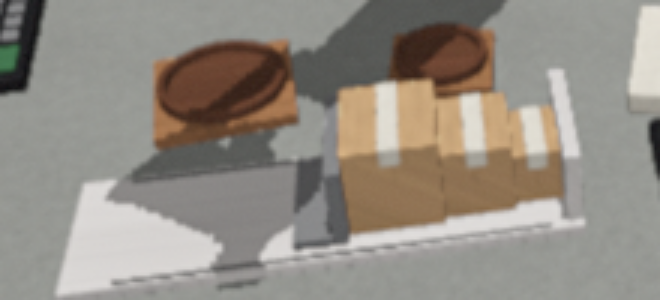

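The picture shows stop (320,170), large (390,155), medium (475,150), small (537,150) and wall (565,145) all upright and touching. Now the weights.

Emit:
{"op": "jog_arm", "data": {"moves": [[[8.5,1.5,0.23,0,0,0,0],[8.5,2.7,0.39,0,0,0,0],[8.5,2.7,0.39,0,0,0,0],[8.5,2.7,0.39,0,0,0,0],[8.5,2.7,0.39,0,0,0,0],[8.5,2.7,0.39,0,0,0,0],[8.5,2.7,0.39,0,0,0,0],[8.5,2.7,0.39,0,0,0,0],[8.5,2.7,0.39,0,0,0,0],[8.5,2.7,0.39,0,0,0,0],[8.5,2.7,0.39,0,0,0,0],[8.5,2.7,0.39,0,0,0,0],[8.5,2.7,0.39,0,0,0,0],[8.5,2.7,0.39,0,0,0,0],[8.5,2.7,0.43,0,0,0,0],[8.5,0,0,2,0,0,0],[8.5,0,0,2,0,0,0],[8.5,0,0,0,0,0,0],[8.5,0,0,0,0,0,0],[8.5,0,0,0,0,0,0]]]}}

```text
time: 38.75
tool_pos: [0.5721, 0.1566, 0.1993]
tool_rot: [0.0, 0.659, 0.752, 0.0]
contact_force: [0.8, -0.5, 0.3]
gripper_width: 0.997
grasp_force: 0.0
```

```bash
python3 - <<'E'
from h import *
plan(572,156.3,137,7.5)
E
```

```text
t 38.8 pos [572.1 156.6 199.3] yaw 7.50 tilt 0.05 w 84.7mm gf 0 F [ 0.8 -0.5  0.3] | turn z 0.000  shift cm x -0.03 y -0.01 z 6.23
```

Emit:
{"op": "jog_arm", "data": {"moves": [[[8.5,0,0,1.5,0,0,0],[8.5,0,0,1.5,0,0,0],[8.5,0,0,1.5,0,0,0],[8.5,0,0,1.2,0,0,0],[8.5,0,0,0.5,0,0,0],[8.5,0,0,0,0,0,0],[8.5,0,0,0,0,0,0],[6,0,0,0,0,0,0],[5,0,0,0,0,0,0],[4.4,0,0,0,0,0,0],[4,0,0,0,0,0,0],[3.6,0,0,0,0,0,0],[3,0,0,0,0,0,0],[2.5,0,0,0,0,0,0],[2.5,0,0,0,0,0,0],[2.5,0,0,0,0,0,0],[2.5,0,0,0,0,0,0]]]}}

```text
time: 40.17
tool_pos: [0.5723, 0.1565, 0.1374]
tool_rot: [0.0, 0.659, 0.752, 0.0]
contact_force: [-1.4, -0.4, 5.6]
gripper_width: 0.44
grasp_force: 60.6
```

```bash
python3 - <<'E'
from h import *
plan(572,156.3,137,7.5)
E
```

```text
t 40.2 pos [572.3 156.5 137.4] yaw 7.51 tilt 0.06 w 37.4mm gf 61 F [-1.4 -0.4  5.6] | turn z 0.000  shift cm x -0.02 y -0.04 z 0.04
```

Emit:
{"op": "jog_arm", "data": {"moves": [[[2.5,0,0,-0.5,0,0,0],[2.5,0,0,-1.5,0,0,0],[2.5,0,0,-2,0,0,0],[2.5,0,0,-2,0,0,0],[2.5,-1.2,-0.9,0,0,0,0],[2.5,-2.2,-1.5,0,0,0,0],[2.5,-2.3,-1.56,0,0,0,0],[2.5,-2.3,-1.56,0,0,0,0],[2.5,-2.3,-1.56,0,0,0,0],[2.5,-2.3,-1.56,0,0,0,0],[2.5,-2.3,-1.56,0,0,0,0],[2.5,-2.3,-1.56,0,0,0,0],[2.5,-2.3,-1.56,0,0,0,0],[2.5,-2.3,-1.56,0,0,0,0],[2.5,-2.3,-1.56,0,0,0,0],[2.5,-2.3,-1.56,0,0,0,0],[2.5,-2.28,-1.62,0,0,0,0],[2.5,0,0,0,0,0,0],[2.5,0,0,0,0,0,0],[2.5,0,0,0,0,0,0]]]}}

```text
time: 41.83
tool_pos: [0.414, -0.1532, 0.195]
tool_rot: [-0.001, 0.66, 0.752, -0.0]
contact_force: [-0.2, -0.1, -2.6]
gripper_width: 0.438
grasp_force: 60.8
```

```bash
python3 - <<'E'
from h import *
plan(415.3,-153.5,24,7.5)
for c in("scene","top"):
  rackpos("weight_small",c)
f=rackpos("weight_large","top",.127)
plan(415.3,-153.5,24,7.5)
E
```

```text
t 41.8 pos [ 414.  -153.2  195. ] yaw 7.46 tilt 0.11 w 37.2mm gf 61 F [-0.2 -0.1 -2.6] | turn z -0.001  shift cm x -0.05 y 0.12 z 17.10
scene weight_small 0.54 [array([-509. , -127.8, -119.7]), array([55.2, 78.4, 96.2]), array([  3.5, 198.7, 214.5])] 
top weight_small None
top weight_large 0.6 [array([26.3, 53.1, 81.8]), array([334.4, 359.9, 387.4]), array([111.2, 126.9, 131.3])] c 569.2 157.9 size 59.1 57.4 ang(long) 26.1 n 744 zmed 127.1 med [568.8 157.1]
t 42.1 pos [ 415.1 -152.9  196.2] yaw 7.59 tilt 0.01 w 37.4mm gf 61 F [ 0.4  0.1 -2.4] | turn z 0.002  shift cm x -0.07 y 0.02 z 17.22
```

Emit:
{"op": "jog_arm", "data": {"moves": [[[2.5,0,0,1.5,0,0,0],[2.5,0,0,2.5,0,0,0],[2.5,0,0,2.5,0,0,0],[2.5,0,0,2.5,0,0,0],[2.5,0,0,2.5,0,0,0],[2.5,0,0,2,0,0,0],[2.5,0,0,1.5,0,0,0],[2.5,0,0,1,0,0,0],[2.5,0,0,0.5,0,0,0],[2.5,0,0,0,0,0,0],[2.5,0,0,0,0,0,0],[2.5,0,0,0,0,0,0]]]}}

```text
time: 43.13
tool_pos: [0.4159, -0.154, 0.0326]
tool_rot: [0.001, 0.659, 0.752, 0.0]
contact_force: [0.1, 0.2, -3.2]
gripper_width: 0.441
grasp_force: 60.8
```

```bash
python3 - <<'E'
from h import *
plan(415.3,-153.5,23,7.5)
f=grab_frame("scene");cv2.imwrite('pics/s5.png',cv2.resize(f['color'][200:320,170:290],None,fx=4,fy=4))
E
```

```text
t 43.1 pos [ 415.9 -154.    32.6] yaw 7.52 tilt 0.15 w 37.5mm gf 61 F [ 0.1  0.2 -3.2] | turn z 0.000  shift cm x 0.06 y -0.05 z 0.96
```

View pics/s5.png

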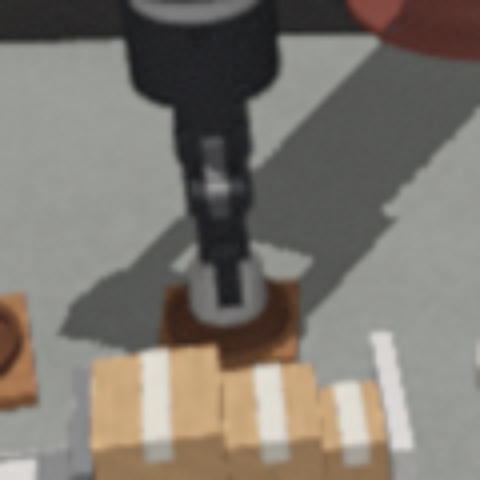

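The disc (228,290 in the crop) hangs over the small holder's recess (230,318), level.

Emit:
{"op": "jog_arm", "data": {"moves": [[[2.5,0,0,0.3,0,0,0],[2.5,0,0,0.3,0,0,0],[2.5,0,0,0.1,0,0,0],[2.5,0,0,0,0,0,0],[2.5,0,0,0,0,0,0],[2.5,0,0,0,0,0,0]]]}}

```text
time: 43.68
tool_pos: [0.4148, -0.1535, 0.0243]
tool_rot: [-0.0, 0.659, 0.752, -0.0]
contact_force: [-0.4, 0.4, -3.4]
gripper_width: 0.44
grasp_force: 60.8
```

Emit:
{"op": "jog_arm", "data": {"moves": [[[2.5,0,0,0.1,0,0,0],[2.5,0,0,0,0,0,0],[2.5,0,0,0,0,0,0]]]}}

```text
time: 43.93
tool_pos: [0.4148, -0.1535, 0.0233]
tool_rot: [-0.0, 0.659, 0.752, -0.0]
contact_force: [0.1, -0.2, -3.0]
gripper_width: 0.442
grasp_force: 60.8
```

Emit:
{"op": "jog_arm", "data": {"moves": [[[2.5,0,0,0.08,0,0,0],[2.5,0,0,0.05,0,0,0],[2.5,0,0,0,0,0,0],[2.5,0,0,0,0,0,0]]]}}

```text
time: 44.27
tool_pos: [0.415, -0.1536, 0.0224]
tool_rot: [0.0, 0.659, 0.752, -0.0]
contact_force: [-2.1, 0.6, 2.5]
gripper_width: 0.439
grasp_force: 61.3
```

Emit:
{"op": "jog_arm", "data": {"moves": [[[2.5,0,0,0,0,0,0],[4.2,0,0,0,0,0,0],[4.5,0,0,0,0,0,0],[5,0,0,0,0,0,0],[6,0,0,0,0,0,0],[7,0,0,0,0,0,0],[8.5,0,0,0,0,0,0],[8.5,0,0,0,0,0,0],[8.5,0,0,-1,0,0,0],[8.5,0,0,-3,0,0,0],[8.5,0,0,-3,0,0,0],[8.5,0,0,-3,0,0,0],[8.5,0,0,-3,0,0,0],[8.5,0,0,-3,0,0,0],[8.5,0,0,0,0,0,0],[8.5,0,0,0,0,0,0],[8.5,0,0,0,0,0,0]]]}}

```text
time: 45.68
tool_pos: [0.4146, -0.1534, 0.182]
tool_rot: [0.0, 0.659, 0.752, -0.0]
contact_force: [0.5, 0.6, -0.3]
gripper_width: 1.002
grasp_force: 0.0
```

```bash
python3 - <<'E'
from h import *
for c in("scene","top"):
  rackpos("weight_small",c,.038+(.002 if c=="scene" else 0)); rackpos("weight_large",c,.127+(.002 if c=="scene" else 0))
plan(569.5,157.7,104,7.5)
E
```

```text
scene weight_small 0.56 [array([-154.4, -127.2, -117.1]), array([55.7, 73.6, 91.3]), array([17.1, 38.1, 42.6])] c 416.6 -152.5 size 38.3 37.6 ang(long) -31.8 n 188 zmed 40.4 med [ 420.1 -152.1]
scene weight_large 0.58 [array([29.9, 69. , 83.9]), array([330.4, 354.7, 385.1]), array([100. , 128.3, 131. ])] c 569.7 155.6 size 60.6 58.6 ang(long) -14.1 n 579 zmed 129.4 med [574.  155.1]
top weight_small None
top weight_large 0.85 [array([26.3, 52.7, 81.6]), array([332.9, 359.4, 386.8]), array([106.4, 127. , 131.1])] c 569.3 156.6 size 58.9 55.5 ang(long) 44.7 n 738 zmed 127.1 med [568.9 156.9]
t 46.1 pos [ 414.5 -153.4  181.3] yaw 7.50 tilt 0.08 w 84.8mm gf 0 F [ 0.7  0.  -0.1] | turn z 0.000  shift cm x 28.82 y 19.43 z 7.73
```

Emit:
{"op": "jog_arm", "data": {"moves": [[[8.5,1.1,0.75,0,0,0,0],[8.5,2.3,1.56,0,0,0,0],[8.5,2.3,1.56,0,0,0,0],[8.5,2.3,1.56,0,0,0,0],[8.5,2.3,1.56,0,0,0,0],[8.5,2.3,1.56,0,0,0,0],[8.5,2.3,1.56,0,0,0,0],[8.5,2.3,1.56,0,0,0,0],[8.5,2.3,1.56,0,0,0,0],[8.5,2.3,1.56,0,0,0,0],[8.5,2.3,1.56,0,0,0,0],[8.5,2.3,1.56,0,0,0,0],[8.5,2.3,1.54,0,0,0,0],[8.5,0,0,1.5,0,0,0],[8.5,0,0,1.5,0,0,0],[8.5,0,0,0,0,0,0],[8.5,0,0,0,0,0,0],[8.5,0,0,0,0,0,0]]]}}

```text
time: 47.58
tool_pos: [0.5704, 0.1563, 0.1525]
tool_rot: [0.0, 0.659, 0.752, 0.0]
contact_force: [0.1, 0.4, 0.1]
gripper_width: 0.997
grasp_force: 0.0
```

```bash
python3 - <<'E'
from h import *
plan(569.6,156.5,104,7.5)
E
```

```text
t 47.6 pos [570.4 156.3 152.5] yaw 7.49 tilt 0.02 w 84.8mm gf 0 F [0.1 0.4 0.1] | turn z -0.000  shift cm x 0.03 y -0.07 z 4.85
```

Emit:
{"op": "jog_arm", "data": {"moves": [[[8.5,0,-0.05,1.5,0,0,0],[8.5,0,0,1.5,0,0,0],[8.5,0,0,1.2,0,0,0],[8.5,0,0,0.7,0,0,0],[8.5,0,0,0,0,0,0],[8.5,0,0,0,0,0,0],[7,0,0,0,0,0,0],[6.5,0,0,0,0,0,0],[6.1,0,0,0,0,0,0],[5.7,0,0,0,0,0,0],[5,0,0,0,0,0,0],[4,0,0,0,0,0,0],[4,0,0,0,0,0,0],[4,0,0,0,0,0,0],[4,0,0,0,0,0,0],[4,0,0,0,0,0,0]]]}}

```text
time: 48.92
tool_pos: [0.5697, 0.1564, 0.1045]
tool_rot: [0.0, 0.659, 0.752, -0.0]
contact_force: [-4.6, -0.7, 5.8]
gripper_width: 0.677
grasp_force: 63.1
```

```bash
python3 - <<'E'
from h import *
plan(569.6,156.5,103.5,7.5)
E
```

```text
t 48.9 pos [569.7 156.4 104.5] yaw 7.51 tilt 0.01 w 57.5mm gf 63 F [-4.6 -0.7  5.8] | turn z 0.000  shift cm x 0.01 y -0.01 z 0.10
```

Emit:
{"op": "jog_arm", "data": {"moves": [[[4,0,0,-0.4,0,0,0],[4,0,0,-1,0,0,0],[4,0,0,-1.6,0,0,0],[4,0,0,-2,0,0,0],[4,0,0,-1,0,0,0],[4,0,0,0,0,0,0],[4,0,0,0,0,0,0]]]}}

```text
time: 49.5
tool_pos: [0.5698, 0.1564, 0.1632]
tool_rot: [0.0, 0.659, 0.752, 0.0]
contact_force: [-0.5, 0.4, -7.4]
gripper_width: 0.674
grasp_force: 66.1
```

Emit:
{"op": "jog_arm", "data": {"moves": [[[4,-1,-0.44,0,0,0,0],[4,-2,-0.88,0,0,0,0],[4,-2.4,-1.05,0,0,0,0],[4,-2.4,-1.05,0,0,0,0],[4,-2.4,-1.05,0,0,0,0],[4,-2.4,-1.05,0,0,0,0],[4,-2.4,-1.05,0,0,0,0],[4,-2.4,-1.05,0,0,0,0],[4,-2.4,-1.05,0,0,0,0],[4,-2.4,-1.05,0,0,0,0],[4,-2.4,-1.05,0,0,0,0],[4,-2.4,-1.05,0,0,0,0],[4,-2.4,-1.05,0,0,0,0],[4,-2.4,-1.05,0,0,0,0],[4,-2.4,-1.05,0,0,0,0],[4,-2.4,-1.05,0,0,0,0],[4,-2.4,-1.05,0,0,0,0],[4,-2.4,-1.05,0,0,0,0],[4,-1.5,-0.65,0,0,0,0],[4,-1,-0.48,0,0,0,0]]]}}

```text
time: 51.17
tool_pos: [0.4342, -0.3053, 0.1612]
tool_rot: [-0.001, 0.66, 0.751, -0.0]
contact_force: [-0.2, 0.3, -6.8]
gripper_width: 0.676
grasp_force: 66.1
```

Emit:
{"op": "jog_arm", "data": {"moves": [[[4,0,0,0,0,0,0],[4,0,0,0,0,0,0],[4,0,0,0,0,0,0]]]}}

```text
time: 51.42
tool_pos: [0.4359, -0.303, 0.1621]
tool_rot: [-0.001, 0.659, 0.752, 0.0]
contact_force: [-0.2, 0.3, -6.3]
gripper_width: 0.676
grasp_force: 66.1
```

```bash
python3 - <<'E'
from h import *
plan(436.4,-304.3,23,7.5)
f=rackpos("holder_large","scene",.02); rackpos("holder_large","top",.02)
rackpos("weight_large","scene")
cv2.imwrite('pics/s6.png',cv2.resize(f['color'][160:340,80:320],None,fx=3,fy=3))
plan(436.4,-304.3,23,7.5)
E
```

```text
t 51.4 pos [ 435.9 -303.   162.1] yaw 7.53 tilt 0.11 w 57.4mm gf 66 F [-0.2  0.3 -6.3] | turn z 0.001  shift cm x -0.14 y 0.03 z 13.91
scene holder_large 0.69 [array([-178.2, -126.6,  -88.7]), array([-125. ,  -80.6,  -34.2]), array([ 4.9, 14.7, 23.8])] c 437.5 -304.9 size 92.4 90.9 ang(long) -76.6 n 869 zmed 16.3 med [ 435.1 -305.6]
top holder_large 0.54 [array([-22.4,  -1.3,  23.3]), array([111.2, 125.1, 139.2]), array([ 9.5, 48.2, 53.1])] c 524.0 -86.4 size 22.7 0.7 ang(long) -82.9 n 10 zmed 19.3 med [523.7 -83.9]
scene weight_large 0.96 [array([-157.3, -119.3, -107.4]), array([-103.1,  -64.3,  -49.3]), array([159.2, 179.1, 189.1])] 
t 51.7 pos [ 436.4 -303.4  163.1] yaw 7.57 tilt 0.01 w 57.4mm gf 66 F [ 0.4 -0.5 -7.6] | turn z 0.001  shift cm x -0.08 y -0.02 z 14.01
```

View pics/s6.png

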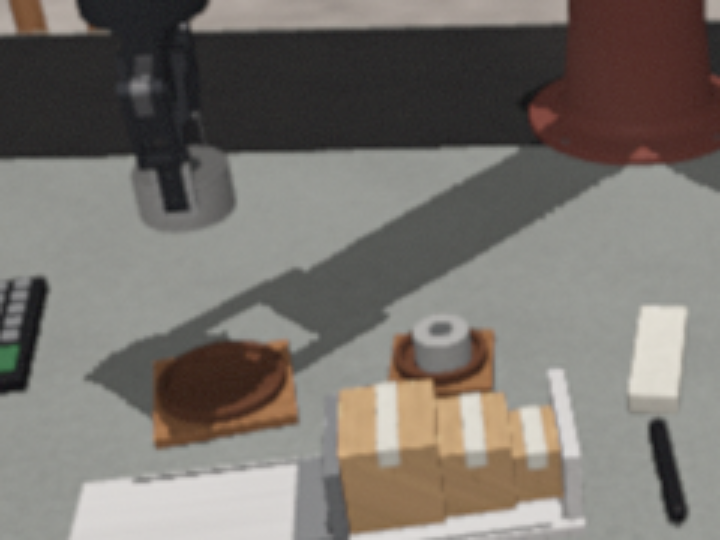

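The small weight sits in its recess (440,345); the large disc (183,187) hangs level, the large holder is empty at (225,385), cartons still snug.

Emit:
{"op": "jog_arm", "data": {"moves": [[[4,-0.15,0,1,0,0,0],[4,0,0,2,0,0,0],[4,0,0,2.5,0,0,0],[4,0,0,2.5,0,0,0],[4,0,0,2.2,0,0,0],[4,0,0,1.5,0,0,0],[4,0,0,1,0,0,0],[4,0,0,0.5,0,0,0],[4,0,0,0,0,0,0],[4,0,0,0,0,0,0],[4,0,0,0,0,0,0]]]}}

```text
time: 52.63
tool_pos: [0.4374, -0.3064, 0.0325]
tool_rot: [0.001, 0.659, 0.752, -0.0]
contact_force: [1.2, -0.2, -6.2]
gripper_width: 0.682
grasp_force: 66.2
```

Emit:
{"op": "jog_arm", "data": {"moves": [[[4,0,0,0.3,0,0,0],[4,0,0,0.2,0,0,0],[4,0,0,0,0,0,0],[4,0,0,0,0,0,0],[4,0,0,0,0,0,0]]]}}

```text
time: 53.05
tool_pos: [0.4364, -0.3055, 0.0261]
tool_rot: [0.0, 0.659, 0.752, 0.0]
contact_force: [-0.0, -0.1, -7.0]
gripper_width: 0.674
grasp_force: 66.2
```

Emit:
{"op": "jog_arm", "data": {"moves": [[[4,0,0,0.2,0,0,0],[4,0,0,0.1,0,0,0],[4,0,0,0,0,0,0],[4,0,0,0,0,0,0]]]}}

```text
time: 53.38
tool_pos: [0.4362, -0.3054, 0.0228]
tool_rot: [-0.0, 0.659, 0.752, -0.0]
contact_force: [-0.1, -0.7, -7.8]
gripper_width: 0.674
grasp_force: 66.2
```

Emit:
{"op": "jog_arm", "data": {"moves": [[[4,0,0,0.08,0,0,0],[4,0,0,0,0,0,0],[4,0,0,0,0,0,0]]]}}

```text
time: 53.63
tool_pos: [0.4363, -0.3055, 0.0222]
tool_rot: [-0.0, 0.659, 0.752, -0.0]
contact_force: [0.3, 0.7, -7.4]
gripper_width: 0.673
grasp_force: 66.2
```

Emit:
{"op": "jog_arm", "data": {"moves": [[[4,0,0,0.08,0,0,0],[4,0,0,0,0,0,0],[4,0,0,0,0,0,0]]]}}

```text
time: 53.88
tool_pos: [0.4365, -0.3056, 0.0216]
tool_rot: [0.0, 0.659, 0.752, 0.0]
contact_force: [-0.2, 0.0, -5.9]
gripper_width: 0.677
grasp_force: 66.3
```

Emit:
{"op": "jog_arm", "data": {"moves": [[[4,0,0,0.05,0,0,0],[4,0,0,0,0,0,0],[6.1,0,0,0,0,0,0],[6.4,0,0,0,0,0,0],[7,0,0,0,0,0,0],[8,0,0,0,0,0,0],[8.5,0,0,0,0,0,0],[8.5,0,0,0,0,0,0],[8.5,0,0,0,0,0,0],[8.5,0,0,-1,0,0,0],[8.5,0,0,-3,0,0,0],[8.5,0,0,-3,0,0,0],[8.5,0,0,-3,0,0,0],[8.5,0,0,-3,0,0,0],[8.5,0,0,-3,0,0,0],[8.5,0,0,-3,0,0,0],[8.5,0,0,0,0,0,0],[8.5,0,0,0,0,0,0],[8.5,0,0,0,0,0,0]]]}}

```text
time: 55.47
tool_pos: [0.4361, -0.3053, 0.2108]
tool_rot: [-0.0, 0.659, 0.752, -0.0]
contact_force: [-0.1, -0.1, -0.0]
gripper_width: 0.998
grasp_force: 0.0
```

```bash
python3 - <<'E'
from h import *
for n,h in(("weight_large",.046),("weight_small",.04),("carton_large",.074),("end_stop",.0665)):f=rackpos(n,"scene",h)
cv2.imwrite('pics/s7.png',cv2.resize(f['color'][250:360,80:320],None,fx=3,fy=3))
E
```

```text
scene weight_large 0.6 [array([-162.1, -121.6, -107.4]), array([-107.3,  -79.6,  -53. ]), array([17.8, 45.3, 48.5])] c 437.2 -304.9 size 59.4 57.2 ang(long) 13.6 n 443 zmed 46.6 med [ 441.9 -304.4]
scene weight_small 0.54 [array([-154.5, -127.9, -118.6]), array([54.2, 72.5, 91.1]), array([17.1, 38.7, 42.4])] c 416.6 -152.9 size 38.8 38.1 ang(long) -3.1 n 196 zmed 40.5 med [ 420.1 -153.3]
scene carton_large 0.79 [array([-30.9,  30. ,  33.4]), array([ 8.8, 35.8, 63.8]), array([13.9, 68.4, 76.1])] c 556.7 -171.2 size 69.6 57.3 ang(long) 7.5 n 786 zmed 74.5 med [ 562.4 -171.2]
scene end_stop 0.81 [array([-38.8,  20.1,  40.1]), array([-26.2,  -9.2,   7.2]), array([11.9, 19. , 68. ])] c 563.3 -206.3 size 77.8 10.0 ang(long) 10.0 n 132 zmed 66.9 med [ 575.7 -203.9]
```

View pics/s7.png

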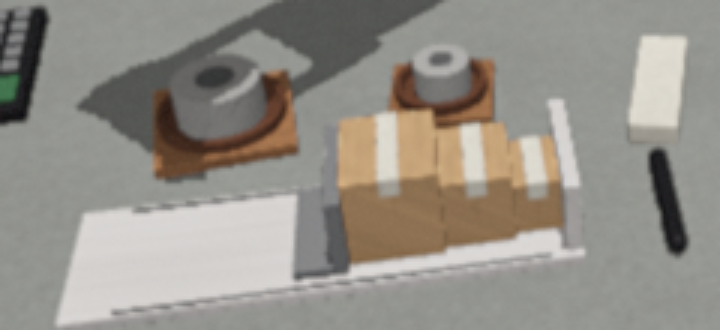

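Both weights sit flat in their recesses (218,95 and 440,75); the cartons are snug between stop (325,205) and wall (565,175). Handing in.

```bash
python3 -c "
from plant import *
print(job_done())"
```

```text
the job is handed in; nothing more can be done
None
```

The scale is clear, the three cartons stand in size order with the stop pushed up snug against them, both check weights lie flat in their own holders, and the job was handed in at about 56 s; no verdict came back.

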